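# Pin the lid back onto a power-supply case

### The arm

A 6-joint arm with a two-finger parallel gripper is mounted at the origin on the work surface. World frame = base frame: x ahead of the robot, y to its left, z up, the work surface at z = 0. Lengths are in m, angles in rad, forces in N, time in s.
With the tool pointing down it reaches from about 0.325 to 0.875 m from the base axis. Payload 4.4 kg.
Tool frame: the origin (TCP) lies midway between the tips of the shut fingers; the grasp point (between the pads) lies bot.grip_point_offset behind it (bot.grip_point_offset is the distance from the TCP to the grasp point, in m); z points along the fingers, x is the direction in which the jaws open and shut, and the axes are right-handed (so a half turn about z gives the same grasp; the last joint's range is limited). The gripper opens to 85 mm and grips with 20 to 120 N. Pads are 22 mm wide; open, the fingers measure 114 mm over their backs; the gripper's body (76 mm by 85 mm) begins 54 mm behind the grasp point. The pads swing forward as they close: fully open they stand 13 mm farther back than shut.
Start: joints at [-1.393, 0.207, 1.542, -0, 1.393, -0.15], TCP at [0.185, -0.544, 0.231] pointing down, gripper open.
Joint ranges: [-2.73, 2.73], [-0.86, 2.22], [0.23, 2.46], [-1.11, 4.25], [0.08, 2.63], [-2.82, 2.82]. Speed limits (rad/s): [2.79, 2.79, 3.14, 3.14, 3.14, 3.14].

### API

Orientations are given as a unit quaternion [w, x, y, z].
In Python, from station import bot gives the robot as it stands.
- The arm moves only by the shell command python3 -m jog 'ROWS' [FORCE]. ROWS is JSON, a list of rows, each a list of 7 numbers: the opening, from 0 (shut) to 1 (fully open), then the shift along the world's x, y, z in mm, then the turn, a rotation vector about the world's x, y, z in rad. In form: [[jaw, dx, dy, dz, rx, ry, rz], ...]. A call has exactly 8 rows; each row is the pose to reach, as a shift and turn from the pose measured when the call began; what a row does not reach only later rows make up. A row lasts 1/12 s, in which the tool goes at most 41.7 mm and 7.16 degrees, less where a joint would pass 70% of its speed; a pose out of reach is approached as far as the arm can. A call with a gripper value outside its range is refused whole. The fingers move at their own pace and stop on an object; FORCE is the grip in N (left out, the last holds). Time passes only in rows, so rows that repeat a pose let the fingers close, or fill a call up. It gives the time, the measured TCP pose, the force and the opening at its end, in the units of the state.
- bot.observe(): the state, without advancing time (a new reading comes with each control period).
- bot.grab_frame(name): name is "side" or "top" or "wrist"; returns a dict with "frame" (480x640x3 uint8, red, green, blue), "fovy" (degrees; the focal length in pixels is half the picture's height over the tangent of half this angle, whatever the lens; pixels are square), "cx", "cy" (the principal point, pixels), "extrinsics" (4x4, takes a point from camera to world coordinates). Camera axes: x right, y down, z forward; pixel columns grow to the right and rows downward; lengths in m; the calibration is good to about 2 mm. A picture is of the moment at which its call begins. There is no depth.
- bot.sign_off(): hands the job in, once; it reports no verdict.
The state is a dict: "time_s": time; "joints": joint angles; "qvel": joint speeds; "joint_torque": joint torques, N m; "eef_pos": TCP position; "ee_rot": TCP orientation; "wrist_force": force on the tool from outside, world axes, zero at the start; "wrist_torque": the same for the moment, N m; "opening": finger opening in m.
Only numpy, scipy, OpenCV 4.12 (cv2) and the standard library are available. Lean on these libraries where they do the work, as an engineer would, in place of code of your own. Each camera call takes 0.05 s, during which the arm holds its last target. There are 200 camera calls.

### The job

The lid is already lying on the power-supply case with its hinge knuckles lined up, but the hinge pin is out. Pick up the long thin pin from the bench (not the short one, not the thick one) and slide it, rod first, through all three knuckles from the hinge's flared right-hand end until it is fully home with its square grip against the first knuckle, then let go. Leave the lid lying closed in its place.

Things in the scene. Friction and masses are not known exactly. Their poses are not given: they have to be found in the camera images.
- pin: Long thin steel pin lying level on the bench, right of the robot, near two wrong pins with equal grips (rod 65 mm long; rod 23 mm thick), in any order. Square grip 24 x 24 x 50 mm, then a rod 12 mm thick, 165 mm long, its last 14 mm tapering to 5. Origin on the axis where rod meets grip, 12 mm up. x runs along the rod to its tip: grip at x = -50 to 0. z up. 0.22 kg, balances 5 mm inside the grip.
- pin_tip (a point): Tip of that pin's rod, on its axis, 165 mm along x from pin.
- hinge_mouth (a point): Centre of the hinge's flared open end (the right-hand end, on the case's far edge), 113 mm above the bench. y: level along the hinge axis, the way the pin goes in; x: level, away from the case; z up. Three tubes at y = 0-40 (case), 50-90 (lid), 100-140 mm (case), 28 mm outside, bore 18; the mouth flares to 22 mm inside. Free space at y < 0. Case wall at x = -20 mm, starting at y = 4 mm.
- lid: Loose sheet-metal lid, 182 x 174 x 5 mm, 0.45 kg, lying closed on the fixed case (180 x 170 mm, 110 mm high), kept within 3 mm by a rim beneath. The middle knuckle is on its far edge; a low black grip stands 15 mm above the plate's underside near its near edge. Origin: centre of the plate's underside, 110 mm above the bench; z up.
Things that resemble listed ones, but are neither listed nor needed, are in the scene too. What is shaped like the pin but black or turquoise is not meant.

How it is judged:
By the outcome, as a careful person would: the job done as asked, in the order asked, and still so for the second after the job is handed in, with the robot touching nothing.
It also fails if it takes over 38 s, if anything falls off the work surface, if the arm or the gripper's body presses on something with over 40 N, if the wrist force passes 120 N, or if a joint passes its speed limit or range.

## Working session

There is one attempt and no reset: what is moved stays moved. The work goes in short steps, Python scripts to look and compute and a shell command to move; the robot and the scene stay as the last step left them, time stands still between calls to the robot, and variables do not carry over. Pictures are saved under pics/ and viewed, about 8 in all and at most 12, crops included, and the job is handed in when it is done.

```bash
mkdir -p pics
cat > h.py <<'E'
import numpy as np,cv2
from station import bot
def grab(n,save=None):
    d=bot.grab_frame(n); im=cv2.cvtColor(d["frame"],cv2.COLOR_RGB2BGR)
    if save: cv2.imwrite("pics/"+save,im)
    return d,im
def ray(d,u,v):
    f=240/np.tan(np.radians(d["fovy"])/2);E=np.array(d["extrinsics"])
    r=E[:3,:3]@np.array([(u-d["cx"])/f,(v-d["cy"])/f,1]);return E[:3,3],r
def onz(d,u,v,z):
    o,r=ray(d,u,v);return o+r*(z-o[2])/r[2]
def proj(d,p):
    f=240/np.tan(np.radians(d["fovy"])/2);E=np.array(d["extrinsics"])
    c=E[:3,:3].T@(np.array(p)-E[:3,3]);return d["cx"]+f*c[0]/c[2],d["cy"]+f*c[1]/c[2]
def two(d1,a,d2,b):
    o1,r1=ray(d1,*a);o2,r2=ray(d2,*b)
    s=np.linalg.lstsq(np.c_[r1,-r2],o2-o1,rcond=None)[0]
    p,q=o1+s[0]*r1,o2+s[1]*r2;return (p+q)/2,np.linalg.norm(p-q)
E
python3 - <<'E'
from h import *
import pickle
D={}
for n in("top","side","wrist"):
    D[n],_=grab(n,n+"0.png");d=D[n];print(n,d["fovy"],d["cx"],d["cy"],np.round(d["extrinsics"],3).tolist())
pickle.dump(D,open("d0.pkl","wb"));print(bot.observe(),bot.grip_point_offset)
E
```

```text
top 52.285419897936094 318.77754825924285 240.63137614833863 [[0.005, -0.995, 0.102, 0.413], [-1.0, -0.005, -0.001, -0.177], [0.001, -0.102, -0.995, 1.098], [0.0, 0.0, 0.0, 1.0]]
side 50.760155626116706 324.6973890809906 240.40746961572302 [[-0.918, -0.242, 0.315, 0.138], [-0.397, 0.518, -0.758, 0.693], [0.02, -0.82, -0.571, 0.761], [0.0, 0.0, 0.0, 1.0]]
wrist 68.19762030009568 318.8278967568359 238.28927559225704 [[0.321, -0.907, -0.273, 0.255], [-0.947, -0.308, -0.091, -0.521], [-0.002, 0.288, -0.958, 0.373], [0.0, 0.0, 0.0, 1.0]]
{'time_s': 0.15, 'joints': array([-1.39348506e+00,  2.07261781e-01,  1.54264655e+00, -8.64415697e-06,
        1.39351471e+00, -1.50503255e-01]), 'qvel': array([-0.0012626 , -0.00210135, -0.00258203, -0.00059979, -0.00074769,
        0.00032735]), 'joint_torque': array([-2.07079543e-04, -3.83512402e+01, -2.92037040e+01, -2.57475285e-04,
        6.67251006e-03,  2.91537913e-05]), 'eef_pos': array([ 0.18501326, -0.54378752,  0.23036137]), 'ee_rot': array([-6.35358846e-04,  8.13011392e-01, -5.82247061e-01, -6.58721845e-04]), 'wrist_force': array([-0.24474592, -0.71310716, -0.69499024]), 'wrist_torque': array([-0.04517023,  0.02083785, -0.07869829]), 'opening': 0.0854501087308668} 0.0187
```

View pics/top0.png

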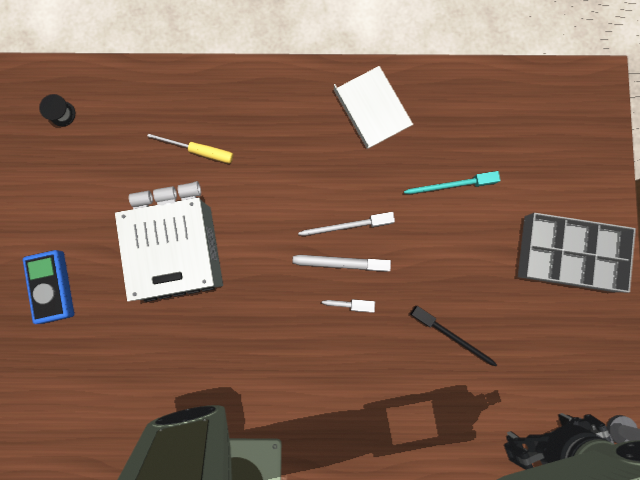

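View pics/side0.png

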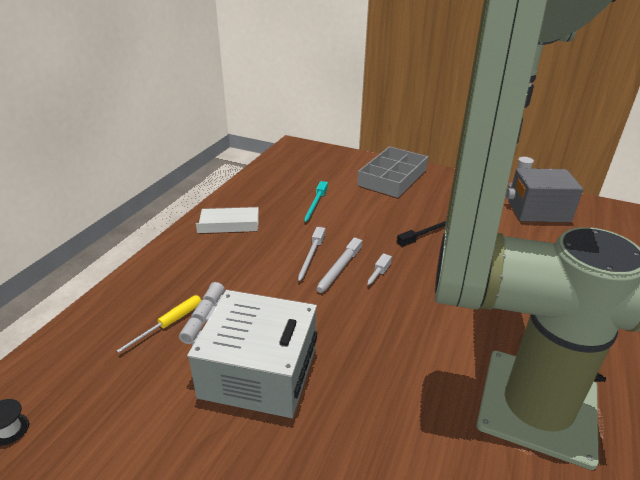

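Top view: three pins. Thin long at (300,234)-(394,218), thick at (293,260)-(390,265) and short at (322,302)-(375,306). The hinge is at (130-200,190-200) with its right end near (200,189). In the side view, the same thin pin is at (300,278)-(318,232). The thin long one fits: its rod is longest relative to its grip and clearly thinner than the second. Next I'll confirm with an enlarged crop and measure.

Run:
```python
from h import *
import pickle
D=pickle.load(open("d0.pkl","rb"));d=D["top"];im=cv2.imread("pics/top0.png")
a=cv2.resize(im[200:320,280:410],None,fx=4,fy=4,interpolation=cv2.INTER_CUBIC)
b=cv2.resize(im[175:215,120:210],None,fx=4,fy=4,interpolation=cv2.INTER_CUBIC)
s=cv2.imread("pics/side0.png")[275:350,172:237];c=cv2.resize(s,None,fx=4,fy=4,interpolation=cv2.INTER_CUBIC)
H=np.zeros((480,800,3),np.uint8);H[:,:520]=a
H[:300,520:780]=c;H[310:470,520:800]=b[:,80:360];cv2.imwrite("pics/c1.png",H)
hsv=cv2.cvtColor(im,cv2.COLOR_BGR2HSV);m=((hsv[...,1]<60)&(hsv[...,2]>110)).astype(np.uint8)
w=np.zeros_like(m);w[200:320,280:410]=1
for c in cv2.findContours(m*w,0,1)[0]:
    if cv2.contourArea(c)<60:continue
    r=cv2.minAreaRect(c);print(np.round(r[0],1),np.round(r[1],1),round(r[2],1))
    P=c[:,0].astype(float);x=P[:,0]
    # centreline fit
    mm=np.zeros_like(m);cv2.drawContours(mm,[c],-1,1,-1);ys,xs=np.nonzero(mm)
    W=np.array([[u,xs[xs==u].size,ys[xs==u].mean()] for u in range(xs.min(),xs.max()+1)])
    print(W[::4].round(1).tolist())
    k=np.polyfit(W[3:-3,0],W[3:-3,2],1)
    A,B=[onz(d,u,np.polyval(k,u),.014) for u in (xs.min()-.5,xs.max()+.5)];print("tip",A,"end",B,"len",np.linalg.norm(A-B))
```

```text
[348.2 304.3] [52.7 11.6] 5.2
[[322.0, 2.0, 301.5], [326.0, 5.0, 302.0], [330.0, 5.0, 302.0], [334.0, 5.0, 303.0], [338.0, 5.0, 303.0], [342.0, 6.0, 303.5], [346.0, 5.0, 304.0], [350.0, 5.0, 304.0], [354.0, 12.0, 304.5], [358.0, 12.0, 305.5], [362.0, 12.0, 305.5], [366.0, 11.0, 306.0], [370.0, 12.0, 306.5], [374.0, 11.0, 306.0]]
tip [ 0.38992182 -0.18425841  0.014     ] end [ 0.37881975 -0.3008224   0.014     ] len 0.11709150550116955
[341.5 262.5] [97.6 11.3] 3.3
[[293.0, 7.0, 259.0], [297.0, 9.0, 259.0], [301.0, 10.0, 259.5], [305.0, 10.0, 259.5], [309.0, 10.0, 259.5], [313.0, 10.0, 260.5], [317.0, 10.0, 260.5], [321.0, 10.0, 260.5], [325.0, 10.0, 260.5], [329.0, 10.0, 261.5], [333.0, 10.0, 261.5], [337.0, 10.0, 261.5], [341.0, 9.0, 262.0], [345.0, 10.0, 262.5], [349.0, 10.0, 262.5], [353.0, 10.0, 262.5], [357.0, 9.0, 263.0], [361.0, 10.0, 263.5], [365.0, 10.0, 263.5], [369.0, 11.0, 264.0], [373.0, 12.0, 264.5], [377.0, 12.0, 264.5], [381.0, 11.0, 265.0], [385.0, 11.0, 265.0], [389.0, 11.0, 265.0]]
tip [ 0.48382298 -0.11949807  0.014     ] end [ 0.46993729 -0.3369496   0.014     ] len 0.2178944196331997
[345.8 224.7] [11.2 97.3] 80.5
[[298.0, 2.0, 233.5], [302.0, 4.0, 232.5], [306.0, 5.0, 232.0], [310.0, 5.0, 231.0], [314.0, 6.0, 230.5], [318.0, 5.0, 230.0], [322.0, 5.0, 229.0], [326.0, 6.0, 228.5], [330.0, 5.0, 228.0], [334.0, 5.0, 227.0], [338.0, 5.0, 226.0], [342.0, 5.0, 226.0], [346.0, 5.0, 225.0], [350.0, 5.0, 224.0], [354.0, 5.0, 224.0], [358.0, 5.0, 223.0], [362.0, 5.0, 222.0], [366.0, 5.0, 222.0], [370.0, 5.0, 221.0], [374.0, 11.0, 220.0], [378.0, 12.0, 219.5], [382.0, 12.0, 218.5], [386.0, 11.0, 218.0], [390.0, 11.0, 217.0], [394.0, 4.0, 219.5]]
tip [ 0.54032856 -0.13008644  0.014     ] end [ 0.579613   -0.34705246  0.014     ] len 0.2204938085629671
```

View pics/c1.png

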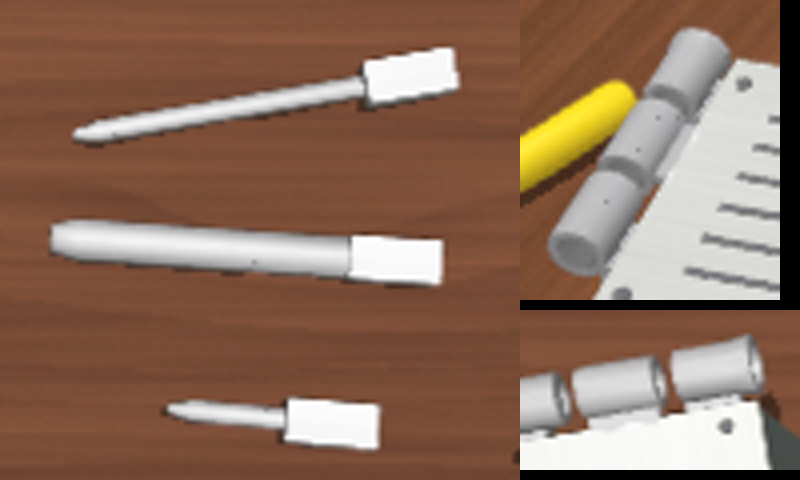

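Confirmed: the upper pin in the crop is thin and long; the middle one is thick and the lower one short. Its axis is yawed about 10.3° from +y, close to the hinge's angle. I'm moving above its grip.

```bash
python3 -m jog '[[0.7,30,18,0,0,0,0.118],[0.7,65,38,0,0,0,0.236],[0.7,100,58,0,0,0,0.354],[0.7,135,78,-10,0,0,0.472],[0.7,170,98,-20,0,0,0.59],[0.7,205,118,-30,0,0,0.708],[0.7,240,138,-40,0,0,0.826],[0.7,270,156,-50,0,0,0.944]]' 60
python3 -m jog '[[0.7,30,17,-5,0,0,0.118],[0.7,60,35,-10,0,0,0.236],[0.7,90,52,-20,0,0,0.354],[0.7,118,69,-30,0,0,0.472],[0.7,118,69,-40,0,0,0.48],[0.7,118,69,-50,0,0,0.48],[0.7,118,69,-60,0,0,0.48],[0.7,118,69,-60,0,0,0.48]]'
python3 - <<'E'
from h import *
import pickle
s=bot.observe();print(s["time_s"],s["eef_pos"],s["ee_rot"],s["opening"])
d,im=grab("wrist","w1.png");pickle.dump(d,open("w1.pkl","wb"))
for p in [(.573,-.319,.024),(.569,-.294,.012)]:print(proj(d,p))
hsv=cv2.cvtColor(im,cv2.COLOR_BGR2HSV);m=((hsv[...,1]<60)&(hsv[...,2]>110)).astype(np.uint8)
for c in cv2.findContours(m,0,1)[0]:
    if cv2.contourArea(c)>500:
        r=cv2.minAreaRect(c);print(np.round(r[0]),np.round(r[1]),r[2])
# hinge in the top view
d=pickle.load(open("d0.pkl","rb"))["top"];im=cv2.imread("pics/top0.png")
for v in range(176,212,2):print(v,''.join('%4d'%g for g in cv2.cvtColor(im,cv2.COLOR_BGR2GRAY)[v,126:210:3]))
E
```

```text
time_s: 0.82
eef_pos: [0.4569, -0.386, 0.1796]
ee_rot: [-0.001, 0.989, -0.146, -0.001]
wrist_force: [-0.8, -1.0, 0.4]
opening: 0.0599
time_s: 1.48
eef_pos: [0.5722, -0.3164, 0.1162]
ee_rot: [-0.002, 0.996, 0.093, -0.003]
wrist_force: [-0.8, -0.0, -0.7]
opening: 0.0599
1.4833 [ 0.57222669 -0.31638284  0.11616105] [-0.00221271  0.99568018  0.09276146 -0.00337684] 0.05990614253259509
(np.float64(320.3016700774916), np.float64(245.23260891170665))
(np.float64(321.3128307372236), np.float64(205.9834093979165))
[415. 316.] [59. 17.] 69.92847442626953
[223. 316.] [17. 59.] 20.07152557373047
[603. 287.] [146.  96.] 81.46923065185547
[324. 138.] [276.  35.] 90.0
[192. 118.] [ 40. 245.] 9.574227333068848
[43. 82.] [ 43. 166.] 2.4263358116149902
176   84  84  85  84  83  85  85  84  83  84  84  84  85  84  85  85  86  87  88  88  88  89  90  91  91  91  91  91
178   93  91  90  91  92  93  93  92  92  92  92  92  91  91  92  93  92  93  93  94  94  94  93  92  93  94  92  92
180   89  89  88  89  89  89  87  88  88  88  89  88  87  88  88  87  87  88  88  88  89  90  90  89  90  91  91  92
182 
[... 1050 characters left out ...]
00   87 189 212 213 209 205 201 196 119  87 154 143 131 157 201 219 182  66  72 240 247 248 250 249 248  67  53  90
202   93 136 193 188 183 179 168 159 127  91  96 216 221 224 224 223 232 248 250 249 249 248 165 249 248  75  61  91
204   95  96 164 151 139 129 110  87  95  93  93 223 223 242 252 248 248 250 250 249 249 195 127 248 247  75  76  92
206   92  92 102 104 118 213 220  99 244 244 249 249 248 249 249 249 249 249 250 249 249 248 245 248 247 103  77  76
208   97  98 101 192 242 245 247 248 247 248 249 249 248 248 249 249 249 248 250 249 249 248 249 248 247 163  75  75
210  151 245 241 245 246 247 248 248 247 248 249 248 249 248 249 249 248 249 250 248 249 247 249 248 247 177  74  75
```

View pics/w1.png

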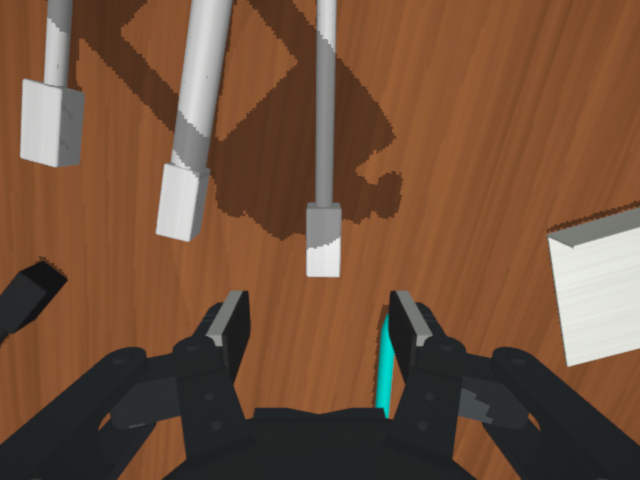

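The wrist view shows the thin pin straight ahead with its grip at (306-341, 205-276), about 2 mm right of my estimate. The jaws are already in line with it. Descending and gripping.

```bash
python3 -m jog '[[0.7,2,-1,-20,0,0,-0.01],[0.7,2,-1,-45,0,0,-0.01],[0.7,2,-1,-70,0,0,-0.01],[0.7,2,-1,-90,0,0,-0.01],[0.7,2,-1,-105,0,0,-0.01],[0.7,2,-1,-113,0,0,-0.01],[0.7,2,-1,-113,0,0,-0.01],[0.7,2,-1,-113,0,0,-0.01]]' 100
python3 -m jog '[[0,0,0,0,0,0,0],[0,0,0,0,0,0,0],[0,0,0,0,0,0,0],[0,0,0,0,0,0,0],[0,0,0,0,0,0,0],[0,0,0,0,0,0,0],[0,0,0,0,0,0,0],[0,0,0,0,0,0,0]]' 100
python3 - <<'E'
from h import *
s=bot.observe();print(s["eef_pos"],s["ee_rot"],s["opening"],s["wrist_force"])
E
```

```text
time_s: 2.2
eef_pos: [0.5749, -0.3187, 0.0052]
ee_rot: [-0.001, 0.996, 0.087, -0.002]
wrist_force: [1.0, -0.2, 0.5]
opening: 0.06
time_s: 2.87
eef_pos: [0.5761, -0.3197, 0.0073]
ee_rot: [-0.0, 0.996, 0.087, -0.001]
wrist_force: [-1.3, 0.3, 6.3]
opening: 0.0216
[ 0.57612291 -0.31970678  0.0073411 ] [-1.45051702e-04  9.96180397e-01  8.73122686e-02 -1.07874822e-03] 0.021633406469491988 [-1.25775996  0.28410468  6.31130568]
```

```bash
python3 -m jog '[[0,0,0,15,0,0,0],[0,0,0,40,0,0,0],[0,0,0,70,0,0,0],[0,0,0,100,0,0,0],[0,0,0,130,0,0,0],[0,0,0,160,0,0,0],[0,0,0,170,0,0,0],[0,0,0,170,0,0,0]]' 100
python3 - <<'E'
from h import *
import pickle
s=bot.observe();print(s["eef_pos"],s["ee_rot"],s["opening"],s["wrist_force"],s["joints"].round(2))
d,im=grab("side","s2.png");t,it=grab("top","t2.png");pickle.dump((t,d),open("d2.pkl","wb"))
H=np.hstack([cv2.resize(im[150:330,150:350],None,fx=2,fy=2),cv2.resize(it[160:300,100:300],None,fx=2,fy=2)[:280].copy() if 0 else cv2.resize(it[150:330,240:440],None,fx=2,fy=2)])
cv2.imwrite("pics/c2.png",H)
# hinge axis from top: grey tube edges
g=cv2.cvtColor(it,cv2.COLOR_BGR2GRAY).astype(float);d0=t
pts=[]
for u in list(range(134,146))+list(range(158,172))+list(range(184,194)):
    col=g[176:206,u];k=np.argmax(col>150);e=176+k-(col[k]-150)/(col[k]-col[k-1]);pts.append((u,e))
pts=np.array(pts)
for a,b in((134,145),(158,171),(184,193),(134,171)):
    q=pts[(pts[:,0]>=a)&(pts[:,0]<=b)];print(a,b,np.polyfit(q[:,0],q[:,1],1),q[:,1].mean())
k=np.polyfit(pts[pts[:,0]<184][:,0],pts[pts[:,0]<184][:,1],1)
for u in(140,165,200):print(u,onz(t,u,np.polyval(k,u),.113))
print("far face",[onz(t,u,v,.113) for u,v in((196,182),(202,196))])
E
```

```text
time_s: 3.53
eef_pos: [0.5783, -0.3211, 0.1823]
ee_rot: [0.003, 0.996, 0.087, 0.002]
wrist_force: [0.2, -0.1, -2.2]
opening: 0.0217
[ 0.57833472 -0.32111949  0.18232721] [0.00278626 0.99616563 0.08741376 0.00225977] 0.021739344628600322 [ 0.19483435 -0.08886909 -2.16144427] [-0.64  0.42  1.37 -0.    1.35 -0.81]
134 145 [-1.67927860e-01  2.15473568e+02] 192.04763189881828
158 171 [-1.61199860e-01  2.14108583e+02] 187.59120606733873
184 193 [-1.85161311e-01  2.18053124e+02] 183.1502166239174
134 171 [-1.77041877e-01  2.16728616e+02] 189.64801798956006
140 [0.61260877 0.18849028 0.113     ]
165 [0.62205965 0.13773025 0.113     ]
200 [0.6353232 0.0664926 0.113    ]
far face [array([0.63386471, 0.07464611, 0.113     ]), array([0.60481049, 0.06150875, 0.113     ])]
```

View pics/c2.png

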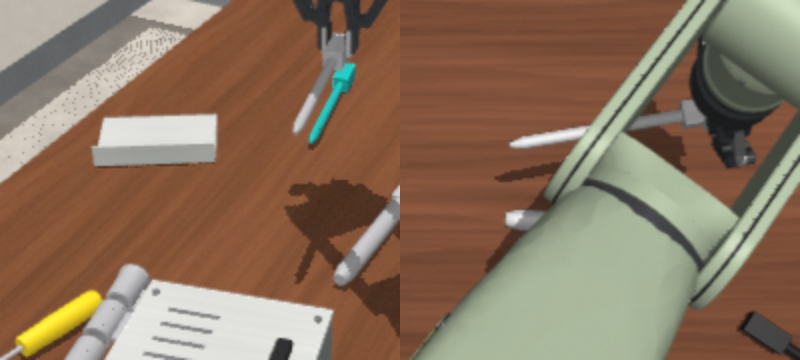

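The pin is held. In the side crop it hangs level in the jaws with its tip near full-image (298,215), and in the top view the tip is near (296,222). I'm moving to a standoff in line with the hinge, then measuring the tip against the mouth.

```bash
python3 -m jog '[[0,10,20,0,0,0,0.005],[0,24,50,-5,0,0,0.005],[0,38,80,-10,0,0,0.005],[0,53,110,-15,0,0,0.005],[0,68,140,-25,0,0,0.005],[0,80,165,-32,0,0,0.005],[0,83,173,-32,0,0,0.005],[0,83,173,-32,0,0,0.005]]' 100
cat > m.py <<'E'
from h import *
import pickle,sys
s=bot.observe();print(s["time_s"],s["eef_pos"],s["ee_rot"],s["opening"],s["wrist_force"])
t,it=grab("top","t%s.png"%sys.argv[1]);d,im=grab("side","s%s.png"%sys.argv[1]);w,iw=grab("wrist","w%s.png"%sys.argv[1]);pickle.dump((t,d,w),open("d%s.pkl"%sys.argv[1],"wb"))
M=np.array([.6205,.068,.113]);dr=np.array([-.183,.983,0]);tip=M-.03*dr
def crop(i,d,p,n=45,z=4):
    u,v=np.int32(proj(d,p));u=max(n,u);v=max(n,v);print("crop origin",u-n,v-n,"scale",z)
    return cv2.resize(i[v-n:v+n,u-n:u+n],(2*n*z,2*n*z),interpolation=cv2.INTER_CUBIC)
cv2.imwrite("pics/c%s.png"%sys.argv[1],np.hstack([crop(it,t,tip),crop(im,d,tip)]))
E
python3 m.py 3
```

```text
time_s: 4.3
eef_pos: [0.6567, -0.1425, 0.1397]
ee_rot: [-0.003, 0.996, 0.092, -0.005]
wrist_force: [0.8, -0.6, -1.4]
opening: 0.0215
4.3 [ 0.65667455 -0.14245902  0.13972736] [-0.00255705  0.99576157  0.0917917  -0.0051622 ] 0.02154010530834427 [ 0.80584883 -0.5715241  -1.44983766]
crop origin 168 140 scale 4
crop origin 179 232 scale 4
```

View pics/c3.png

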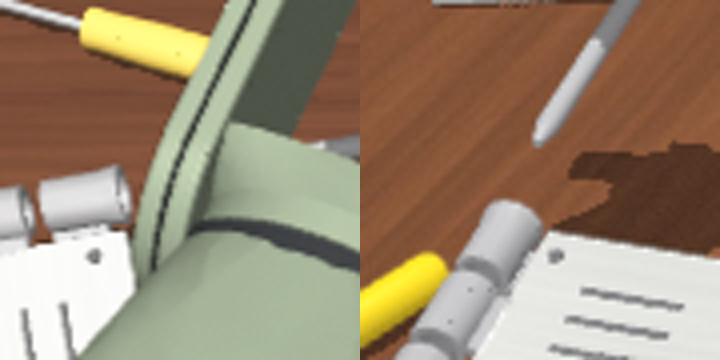

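```bash
cat > k.py <<'E'
from h import *
import pickle
from scipy.spatial.transform import Rotation as R
def Rt(q):return R.from_quat([q[1],q[2],q[3],q[0]])
t2,d2=pickle.load(open("d2.pkl","rb"))
t3,d3,w3=pickle.load(open("d3.pkl","rb"))
E
python3 - <<'E'
from k import *
def tipc(f,x0,x1,y0,y1):
    im=cv2.imread(f);h=cv2.cvtColor(im,cv2.COLOR_BGR2HSV);m=((h[...,1]<70)&(h[...,2]>90)).astype(np.uint8)
    w=np.zeros_like(m);w[y0:y1,x0:x1]=1
    c=max(cv2.findContours(m*w,0,1)[0],key=cv2.contourArea);P=c[:,0];return c,P
# t2: tip leftmost; s2/s3: tip lowest
def end(f,box,dirv):
    c,P=tipc(f,*box);m=np.zeros((480,640),np.uint8);cv2.drawContours(m,[c],-1,1,-1);ys,xs=np.nonzero(m);X=np.c_[xs,ys].astype(float)
    mu=X.mean(0);ax=np.linalg.svd(X-mu,full_matrices=0)[2][0];ax*=np.sign(ax@dirv)
    l=((X-mu)@ax).max()+.5;return mu+ax*l,ax
a,ax=end("pics/t2.png",(285,315,205,235),[-1,0]);b,bx=end("pics/s2.png",(290,317,180,222),[0,1])
c,cx=end("pics/s3.png",(215,245,232,275),[0,1]);print(a,ax,b,bx,c,cx)
p,e=two(t2,a,d2,b);print("tip2",p,"miss",e)
r2=Rt([.00278626,.99616563,.08741376,.00225977]);E2=np.array([.57833472,-.32111949,.18232721])
l=r2.inv().apply(p-E2);print("tip in tool",l)
r3=Rt([-.00255705,.99576157,.0917917,-.0051622]);E3=np.array([.65667455,-.14245902,.13972736])
q=E3+r3.apply(l);print("tip3 pred",q,proj(d3,q),"nominal",E3+r3.apply([0,-.190,-.0047]),proj(d3,E3+r3.apply([0,-.190,-.0047])))
# side-view hinge: triangulate mouth outer ellipse
im=cv2.imread("pics/s3.png");cv2.imwrite("pics/c4.png",np.hstack([cv2.resize(im[270:345,175:235],(480,600),interpolation=cv2.INTER_CUBIC)]))
w=cv2.imread("pics/w3.png");cv2.imwrite("pics/c4.png",np.hstack([cv2.imread("pics/c4.png")[:,:480],cv2.resize(w,(320,240))[np.r_[0:240,[239]*360]]]))
for P in [(.6205,.068,.113),(.6205-.183*.14,.068+.983*.14,.113)]: print(proj(d3,P),proj(w3,P),proj(t3,P))
E
```

```text
[294.33699344 222.14323399] [-0.98404635  0.17791227] [296.93210665 216.52522301] [-0.44791404  0.89407663] [222.29221313 268.1462    ] [-0.5314535   0.84708747]
tip2 [ 0.54392938 -0.13040717  0.18282028] miss 0.0041484508424945625
tip in tool [-0.00066089 -0.1937834  -0.00164805]
tip3 pred [0.62062303 0.04792866 0.14255226] (np.float64(223.28822719568683), np.float64(269.0056151021139)) nominal [0.62199709 0.04431724 0.14557467] (np.float64(223.55260467835865), np.float64(266.5838870608705))
(np.float64(219.16919466113177), np.float64(286.57926643380796)) (np.float64(326.3599773526076), np.float64(-304.54749606383893)) (np.float64(199.05024138330248), np.float64(188.4310399515849))
(np.float64(187.9567684127382), np.float64(336.85212912715224)) (np.float64(327.3461268735323), np.float64(-1142.6969485301797)) (np.float64(131.24038700180793), np.float64(200.45389931088238))
```

View pics/c4.png

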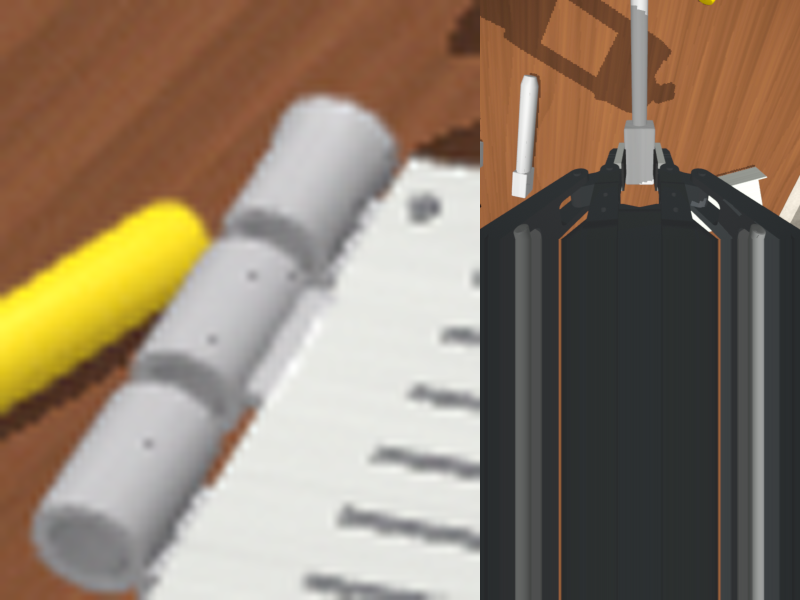

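In the side crop, the hinge's left-end ring is centred near (186,337.8) and the flared rim near (217.4,287.2). The wrist inset shows the pin straight in the jaws. I'll combine these in a small least-squares fit that includes camera biases.

```bash
cat > fit.py <<'E'
from k import *
from scipy.optimize import least_squares as LS
r2=Rt([.00278626,.99616563,.08741376,.00225977]);E2=np.array([.57833472,-.32111949,.18232721])
r3=Rt([-.00255705,.99576157,.0917917,-.0051622]);E3=np.array([.65667455,-.14245902,.13972736])
M0=np.array([.6205,.068,.113]);dr=np.array([-.183,.983,0]);mT=[np.array(proj(t3,M0+k*dr)) for k in(0,.14)]
A=np.array
def res(v):
    bt,bs,l,m=v[:2],v[2:4],A([v[4],v[5]-190,v[6]-5])/1e3,M0+A([v[7],v[8],0])/1e3
    P=lambda d,p:A(proj(d,p))
    p2,p3=E2+r2.apply(l),E3+r3.apply(l)
    return np.r_[(P(t2,p2)+bt-[294.34,222.14])/.6,(P(d2,p2)+bs-[296.93,216.5])/.6,(P(d3,p3)+bs-[222.3,268.15])/.6,
     (P(t3,m)+bt-mT[0])/.7,(P(d3,m)+bs-[217.4,287.2])/1,(P(d3,m+.14*dr)+bs-[186,337.75])/.7,
     bt/1.0,bs/1.3,v[4]/.4,(v[5])/4,(v[6])/2.5]
f=LS(res,np.zeros(9));print(f.x.round(2),np.sqrt(np.diag(np.linalg.inv(f.jac.T@f.jac))).round(2));print(f.fun.round(1))
E
python3 fit.py
```

```text
[ 0.2   1.12 -0.66  0.76 -0.07 -3.11  0.67  2.17  0.76] [0.78 0.51 0.49 0.72 0.39 1.72 1.61 1.3  1.73]
[ 0.1 -0.8  0.2 -0.5  0.1  0.5 -0.2  0.1 -0.   0.1  0.  -0.3  0.2  1.1
 -0.5  0.6 -0.2 -0.8  0.3]
```

```bash
cat > st.py <<'E'
from k import *
s=bot.observe();r=Rt(s["ee_rot"]);M=np.array([.6227,.0688,.113])
tip=s["eef_pos"]+r.apply([0,-.1931,-.0043]);ax=r.apply([0,-1,0])
print(round(s["time_s"],2),"tcp",s["eef_pos"].round(4),"tip",tip.round(4),"axis",ax.round(4),"toolx z",r.apply([1,0,0])[2].round(4),"F",s["wrist_force"].round(1),"T",s["wrist_torque"].round(2),s["opening"].round(4))
h=np.array([-.183,.983,0]);h/=np.linalg.norm(h);e=tip-M
print("past mouth",(e@h*1e3).round(1),"lat(+x)",(e@[h[1],-h[0],0]*1e3).round(1),"z",(e[2]*1e3).round(1),"yaw err",(np.degrees(np.arctan2(-ax[0],ax[1])-np.arctan2(.183,.983))).round(2),"pitch",np.degrees(ax[2]).round(2))
E
python3 st.py
```

```text
Traceback (most recent call last):
  File "st.py", line 4, in <module>
    print(round(s["time_s"],2),"tcp",s["eef_pos"].round(4),"tip",tip.round(4),"axis",ax.round(4),"toolx z",r.apply([1,0,0])[2].round(4),"F",s["wrist_force"].round(1),"T",s["wrist_torque"].round(2),s["opening"].round(4))
                                                                                                                                                                                                     ^^^^^^^^^^^^^^^^^^
AttributeError: 'float' object has no attribute 'round'
```

```bash
sed -i 's/,s\["opening"\].round(4)/,round(s["opening"],4)/' st.py; python3 st.py
```

```text
4.45 tcp [ 0.6575 -0.1471  0.143 ] tip [0.6231 0.0429 0.1477] axis [-0.1782  0.984   0.0019] toolx z -0.0056 F [ 0.5 -0.4 -1.4] T [-0.05 -0.02 -0.  ] 0.0214
past mouth -25.6 lat(+x) -4.4 z 34.7 yaw err -0.28 pitch 0.11
```

```bash
python3 -m jog '[[0,4,0,-10,0,0,0.005],[0,4,0,-20,0,0,0.005],[0,4,0,-30,0,0,0.005],[0,4,0,-34,0,0,0.005],[0,4,0,-34,0,0,0.005],[0,4,0,-34,0,0,0.005],[0,4,0,-34,0,0,0.005],[0,4,0,-34,0,0,0.005]]' 100
python3 st.py;python3 m.py 5; python3 st.py
```

```text
time_s: 5.12
eef_pos: [0.662, -0.1473, 0.1099]
ee_rot: [-0.0, 0.996, 0.092, -0.002]
wrist_force: [0.5, 0.3, -1.5]
opening: 0.0223
5.12 tcp [ 0.662  -0.1473  0.1099] tip [0.6267 0.0425 0.1144] axis [-0.1832  0.9831  0.0011] toolx z -0.0042 F [ 0.5  0.3 -1.5] T [-0.04  0.    0.01] 0.0223
past mouth -26.6 lat(+x) -0.9 z 1.4 yaw err 0.01 pitch 0.06
5.1167 [ 0.66203936 -0.14733017  0.10985578] [-3.34496230e-04  9.95758455e-01  9.19805285e-02 -2.13775094e-03] 0.022253963755944035 [ 0.45927812  0.25580745 -1.54297371]
crop origin 168 140 scale 4
crop origin 179 232 scale 4
5.27 tcp [ 0.6619 -0.1472  0.1097] tip [0.6265 0.0426 0.1143] axis [-0.1833  0.9831  0.0012] toolx z -0.0045 F [-0.5 -0.3 -2.7] T [-0.04  0.01 -0.06] 0.0219
past mouth -26.4 lat(+x) -1.0 z 1.3 yaw err 0.01 pitch 0.07
```

View pics/c5.png

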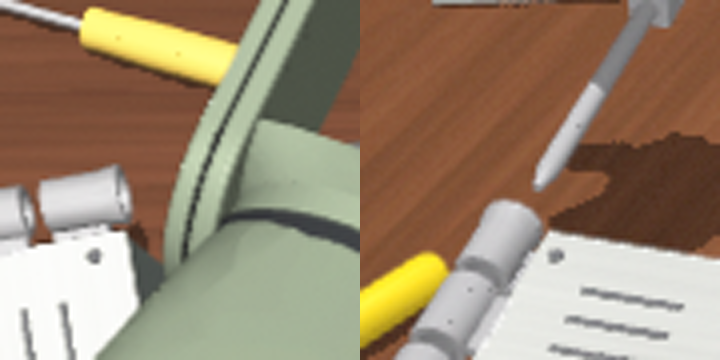

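The side crop shows the pin tip at about (223,279), just short of and in line with the flared mouth. I'll check collinearity numerically with this settled pose.

Run:
```python
from k import *
t,d,w=pickle.load(open("d5.pkl","rb"));im=cv2.imread("pics/s5.png");h=cv2.cvtColor(im,cv2.COLOR_BGR2HSV)
m=((h[...,1]<75)&(h[...,2]>70)).astype(np.uint8);W=np.zeros_like(m);W[238:283,218:248]=1;m*=W
c=max(cv2.findContours(m,0,1)[0],key=cv2.contourArea);mm=np.zeros_like(m);cv2.drawContours(mm,[c],-1,1,-1)
ys,xs=np.nonzero(mm);R_=[(y,xs[ys==y].mean(),(ys==y).sum()) for y in range(ys.min(),ys.max()+1)];print(R_[::4],ys.max())
Q=np.array(R_);Q=Q[(Q[:,0]>243)&(Q[:,0]<272)];k=np.polyfit(Q[:,0],Q[:,1],1);print(k)
for y,x in((337.7,186.1),(301.6,209.1),(287.2,217.4)):print("pin line x at",y,np.polyval(k,y),"hinge",x)
n=lambda p:np.array(proj(d,p))
tip=np.array([.6265,.0426,.1143]);o=tip-.1*np.array([-.1833,.9831,0]);a,b=n(o),n(tip);print("pred tip",b,"slope",(b-a)[0]/(b-a)[1],"x at 337.7",b[0]+(337.7-b[1])*(b-a)[0]/(b-a)[1])
M=np.array([.6227,.0688,.113]);dr=np.array([-.183,.983,0])
for D in((0,0,0),(.002*.983,.002*.183,0),(0,0,.002)):print([n(M+D+q*dr).round(1) for q in(0,.04,.14)])
```

```text
[(238, np.float64(246.0), np.int64(3)), (242, np.float64(245.0), np.int64(5)), (246, np.float64(243.0), np.int64(7)), (250, np.float64(240.5), np.int64(6)), (254, np.float64(238.0), np.int64(7)), (258, np.float64(235.0), np.int64(7)), (262, np.float64(233.0), np.int64(7)), (266, np.float64(230.5), np.int64(8)), (270, np.float64(228.0), np.int64(7)), (274, np.float64(226.0), np.int64(7)), (278, np.float64(223.5), np.int64(4))] 279
[ -0.6152162  394.20388615]
pin line x at 337.7 186.44537493158197 hinge 186.1
pin line x at 301.6 208.65467980295574 hinge 209.1
pin line x at 287.2 217.51379310344834 hinge 217.4
pred tip [223.57345332 277.84448421] slope -0.6230286248885357 x at 337.7 186.28175362173113
[array([218. , 286.5]), array([209.8, 299.7]), array([186.6, 336.8])]
[array([217. , 286.4]), array([208.8, 299.5]), array([185.6, 336.6])]
[array([217.9, 285.7]), array([209.7, 298.9]), array([186.5, 336. ])]
```

The pin line and hinge line agree to about 0.4 px in the side view. Advancing into the mouth slowly while watching force.

```bash
python3 -m jog '[[0,-1,5,-1,0,0,0],[0,-2,12,-1,0,0,0],[0,-4,20,-1,0,0,0],[0,-5,28,-1,0,0,0],[0,-7,36,-1,0,0,0],[0,-8,44,-1,0,0,0],[0,-9,50,-1,0,0,0],[0,-9,50,-1,0,0,0]]' 100
python3 st.py
```

```text
time_s: 5.93
eef_pos: [0.6526, -0.0953, 0.1087]
ee_rot: [-0.001, 0.996, 0.093, -0.002]
wrist_force: [-0.1, -0.5, -1.8]
opening: 0.0216
5.93 tcp [ 0.6526 -0.0953  0.1087] tip [0.6169 0.0945 0.1134] axis [-0.1851  0.9827  0.002 ] toolx z -0.0048 F [-0.1 -0.5 -1.8] T [-0.03 -0.01  0.  ] 0.0216
past mouth 26.3 lat(+x) -1.0 z 0.4 yaw err 0.12 pitch 0.11
```

```bash
python3 m.py 6; python3 -c "
from k import *
a=cv2.imread('pics/s6.png')[255:345,175:265];b=cv2.imread('pics/t6.png')[160:240,170:260]
cv2.imwrite('pics/c6b.png',np.hstack([cv2.resize(a,(450,450),interpolation=2),cv2.resize(b,(350,311),interpolation=2)[np.r_[0:311,[310]*139]]]))"
```

```text
5.9333 [ 0.65259851 -0.09525445  0.10869789] [-7.50414225e-04  9.95669238e-01  9.29305280e-02 -2.47451743e-03] 0.021633708251062082 [-0.12482562 -0.46908735 -1.81138009]
crop origin 168 140 scale 4
crop origin 179 232 scale 4
```

View pics/c6b.png

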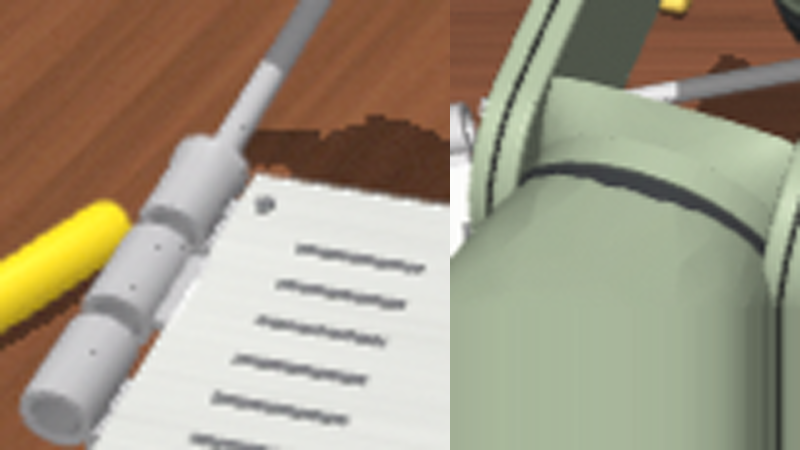

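The rod enters the flared rim at crop (225,148) and vanishes inside it, with no tip showing beyond, so it's in the bore. Continuing.

```bash
python3 -m jog '[[0,-1,5,0,0,0,0],[0,-2,11,0,0,0,0],[0,-3,17,0,0,0,0],[0,-4,23,0,0,0,0],[0,-5,28,0,0,0,0],[0,-6,34,0,0,0,0],[0,-7,40,0,0,0,0],[0,-7,40,0,0,0,0]]' 100
python3 st.py
```

```text
time_s: 6.75
eef_pos: [0.6457, -0.0557, 0.1088]
ee_rot: [-0.001, 0.996, 0.093, -0.002]
wrist_force: [-0.6, 0.3, -2.4]
opening: 0.0211
6.75 tcp [ 0.6457 -0.0557  0.1088] tip [0.61   0.1341 0.1134] axis [-0.1848  0.9828  0.0016] toolx z -0.0046 F [-0.6  0.3 -2.4] T [-0.05 -0.02 -0.  ] 0.0211
past mouth 66.5 lat(+x) -0.5 z 0.4 yaw err 0.1 pitch 0.09
```

Still free of contact and past the second knuckle's entry. Continuing.

```bash
python3 -m jog '[[0,-1,5,0,0,0,0],[0,-2,11,0,0,0,0],[0,-3,17,0,0,0,0],[0,-4,23,0,0,0,0],[0,-5,28,0,0,0,0],[0,-6,34,0,0,0,0],[0,-8,40,0,0,0,0],[0,-8,40,0,0,0,0]]' 100
python3 st.py
python3 -m jog '[[0,-1,4,0,0,0,0],[0,-2,9,0,0,0,0],[0,-3,14,0,0,0,0],[0,-4,19,0,0,0,0],[0,-5,24,0,0,0,0],[0,-6,30,0,0,0,0],[0,-7,36,0,0,0,0],[0,-7,36,0,0,0,0]]' 100
python3 st.py
```

```text
time_s: 7.42
eef_pos: [0.6372, -0.0142, 0.1087]
ee_rot: [-0.001, 0.996, 0.093, -0.003]
wrist_force: [0.1, 0.2, -1.0]
opening: 0.0216
7.42 tcp [ 0.6372 -0.0142  0.1087] tip [0.6013 0.1755 0.1134] axis [-0.186   0.9826  0.0023] toolx z -0.0051 F [ 0.1  0.2 -1. ] T [-0.03  0.02 -0.01] 0.0216
past mouth 108.9 lat(+x) -1.5 z 0.4 yaw err 0.17 pitch 0.13
time_s: 8.08
eef_pos: [0.6298, 0.0233, 0.1087]
ee_rot: [-0.001, 0.996, 0.094, -0.003]
wrist_force: [0.1, 0.2, -0.9]
opening: 0.0214
8.08 tcp [0.6298 0.0233 0.1087] tip [0.5937 0.213  0.1135] axis [-0.1871  0.9823  0.003 ] toolx z -0.0053 F [ 0.1  0.2 -0.9] T [-0.06 -0.02 -0.04] 0.0214
past mouth 147.0 lat(+x) -2.1 z 0.5 yaw err 0.24 pitch 0.17
```

```bash
python3 -m jog '[[0,0,2,0,0,0,0],[0,0,4,0,0,0,0],[0,-1,6,0,0,0,0],[0,-1,8,0,0,0,0],[0,-1,10,0,0,0,0],[0,-1,12,0,0,0,0],[0,-1,12,0,0,0,0],[0,-1,12,0,0,0,0]]' 100
python3 st.py
python3 -m jog '[[0,0,0.5,0,0,0,0],[0,0,1,0,0,0,0],[0,0,1.5,0,0,0,0],[0,0,2,0,0,0,0],[0,0,2.5,0,0,0,0],[0,0,3,0,0,0,0],[0,0,3,0,0,0,0],[0,0,3,0,0,0,0]]' 100
python3 st.py
```

```text
time_s: 8.75
eef_pos: [0.6288, 0.0354, 0.1086]
ee_rot: [-0.001, 0.996, 0.094, -0.003]
wrist_force: [-0.3, 0.2, -2.2]
opening: 0.0215
8.75 tcp [0.6288 0.0354 0.1086] tip [0.5927 0.225  0.1135] axis [-0.1873  0.9823  0.003 ] toolx z -0.0053 F [-0.3  0.2 -2.2] T [ 0.    0.01 -0.  ] 0.0215
past mouth 159.1 lat(+x) -0.9 z 0.5 yaw err 0.25 pitch 0.17
time_s: 9.42
eef_pos: [0.6289, 0.0384, 0.1086]
ee_rot: [-0.001, 0.996, 0.094, -0.003]
wrist_force: [0.5, -0.2, -2.0]
opening: 0.0214
9.42 tcp [0.6289 0.0384 0.1086] tip [0.5927 0.2281 0.1135] axis [-0.1874  0.9823  0.0029] toolx z -0.0053 F [ 0.5 -0.2 -2. ] T [-0.05  0.   -0.02] 0.0214
past mouth 162.1 lat(+x) -0.3 z 0.5 yaw err 0.25 pitch 0.17
```

```bash
python3 -m jog '[[0,0,0.5,0,0,0,0],[0,0,1,0,0,0,0],[0,-0.3,1.5,0,0,0,0],[0,-0.4,2,0,0,0,0],[0,-0.5,2.5,0,0,0,0],[0,-0.6,3,0,0,0,0],[0,-0.6,3,0,0,0,0],[0,-0.6,3,0,0,0,0]]' 100
python3 st.py
python3 -m jog '[[0,0,0.5,0,0,0,0],[0,0,1,0,0,0,0],[0,-0.3,1.5,0,0,0,0],[0,-0.4,2,0,0,0,0],[0,-0.5,2.5,0,0,0,0],[0,-0.6,3,0,0,0,0],[0,-0.6,3,0,0,0,0],[0,-0.6,3,0,0,0,0]]' 100
python3 st.py
```

```text
time_s: 10.08
eef_pos: [0.6282, 0.0414, 0.1086]
ee_rot: [-0.001, 0.996, 0.094, -0.003]
wrist_force: [-0.5, 0.4, -1.9]
opening: 0.0214
10.08 tcp [0.6282 0.0414 0.1086] tip [0.592  0.2311 0.1135] axis [-0.1874  0.9823  0.0029] toolx z -0.0054 F [-0.5  0.4 -1.9] T [-0.04 -0.01 -0.02] 0.0214
past mouth 165.2 lat(+x) -0.4 z 0.5 yaw err 0.26 pitch 0.17
time_s: 10.75
eef_pos: [0.6282, 0.0426, 0.1088]
ee_rot: [0.0, 0.996, 0.094, -0.002]
wrist_force: [0.9, -6.1, -3.1]
opening: 0.0213
10.75 tcp [0.6282 0.0426 0.1088] tip [0.5921 0.2323 0.113 ] axis [-1.871e-01  9.823e-01 -2.000e-04] toolx z -0.0047 F [ 0.9 -6.1 -3.1] T [-0.97 -0.21 -0.02] 0.0213
past mouth 166.4 lat(+x) -0.2 z 0.0 yaw err 0.24 pitch -0.01
```

Axial contact of 6 N at 166 mm, as expected for home. One firmer push, then a look from the wrist and side cameras.

```bash
python3 -m jog '[[0,-0.2,1,0,0,0,0],[0,-0.3,1.5,0,0,0,0],[0,-0.4,2,0,0,0,0],[0,-0.5,2.5,0,0,0,0],[0,-0.5,3,0,0,0,0],[0,-0.5,3,0,0,0,0],[0,-0.5,3,0,0,0,0],[0,-0.5,3,0,0,0,0]]' 100
python3 st.py;python3 m.py 7; python3 -c "
from k import *
a=cv2.imread('pics/s7.png')[255:345,175:265];b=cv2.imread('pics/w7.png')
cv2.imwrite('pics/c7b.png',np.hstack([cv2.resize(a,(360,360),interpolation=2),cv2.resize(b[60:420,100:540],(440,360))]))"
```

```text
time_s: 11.42
eef_pos: [0.6282, 0.0427, 0.1089]
ee_rot: [0.003, 0.996, 0.094, -0.002]
wrist_force: [1.8, -9.0, -2.6]
opening: 0.0217
11.42 tcp [0.6282 0.0427 0.1089] tip [0.5922 0.2324 0.1122] axis [-0.1867  0.9824 -0.0052] toolx z -0.0047 F [ 1.8 -9.  -2.6] T [-1.6  -0.24 -0.02] 0.0217
past mouth 166.4 lat(+x) -0.1 z -0.8 yaw err 0.22 pitch -0.3
11.4167 [0.62821132 0.04268091 0.1089072 ] [ 0.00280748  0.99558746  0.09377235 -0.00211604] 0.02165185727030727 [ 1.84139432 -8.98794542 -2.62709331]
crop origin 168 140 scale 4
crop origin 179 232 scale 4
```

View pics/c7b.png

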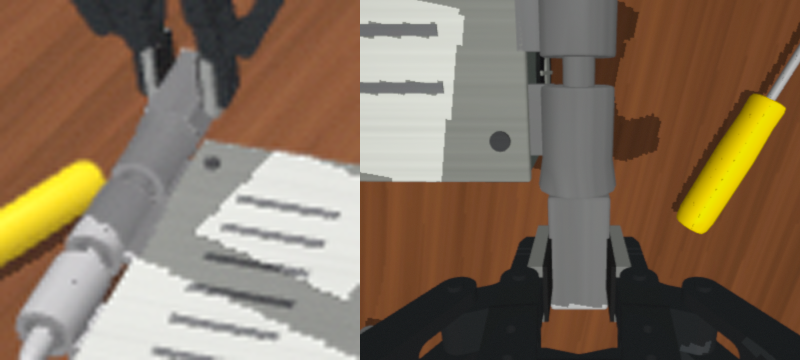

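The wrist view shows the square grip flush on the flared knuckle at about crop (578,195), and the side view shows the tip out of the far end at (35,345). It's home. Opening and then rising straight up.

```bash
python3 -m jog '[[0,0,0,0,0,0,0],[0.35,0,0,0,0,0,0],[0.45,0,0,0,0,0,0],[0.55,0,0,0,0,0,0],[0.55,0,0,0,0,0,0],[0.55,0,0,0,0,0,0],[0.55,0,0,0,0,0,0],[0.55,0,0,0,0,0,0]]' 40
python3 st.py
python3 -m jog '[[0.55,0,0,8,0,0,0],[0.55,0,0,18,0,0,0],[0.55,0,0,30,0,0,0],[0.55,0,0,45,0,0,0],[0.55,0,0,65,0,0,0],[0.55,0,-10,85,0,0,0],[0.55,0,-25,110,0,0,0],[0.55,0,-30,120,0,0,0]]'
python3 m.py 8; python3 -c "
from k import *
a=cv2.imread('pics/s8.png')[245:355,165:285];b=cv2.imread('pics/w8.png')
cv2.imwrite('pics/c8b.png',np.hstack([cv2.resize(a,(393,360),interpolation=2),cv2.resize(b[0:360,120:520],(400,360))]))"
```

```text
time_s: 12.23
eef_pos: [0.6282, 0.0429, 0.109]
ee_rot: [0.003, 0.996, 0.094, -0.002]
wrist_force: [-0.0, -0.6, 0.5]
opening: 0.0472
12.23 tcp [0.6282 0.0429 0.109 ] tip [0.5921 0.2326 0.1123] axis [-0.187   0.9824 -0.005 ] toolx z -0.0047 F [-0.  -0.6  0.5] T [ 0.   -0.05 -0.  ] 0.0472
past mouth 166.7 lat(+x) -0.1 z -0.7 yaw err 0.23 pitch -0.29
time_s: 12.9
eef_pos: [0.6306, 0.0113, 0.235]
ee_rot: [0.004, 0.996, 0.093, 0.002]
wrist_force: [1.5, -0.5, 0.3]
opening: 0.047
12.9 [0.63063624 0.0112567  0.23495116] [0.00408469 0.99561402 0.09344347 0.00208653] 0.04703247216829797 [ 1.51210202 -0.46680029  0.28005459]
crop origin 168 140 scale 4
crop origin 179 232 scale 4
```

View pics/c8b.png

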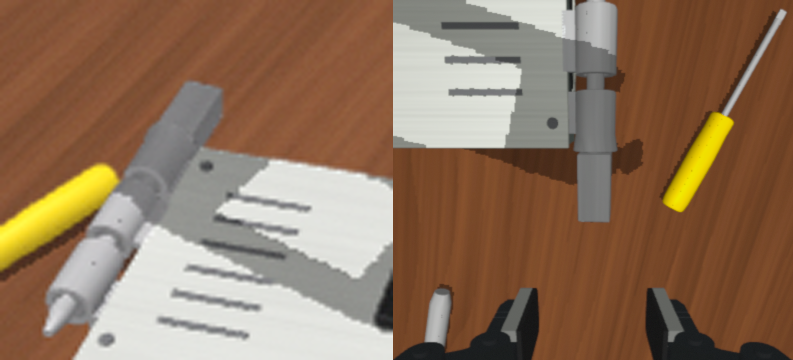

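The side view shows the tip protruding at (45,333) and the grip seated. The wrist view shows the grip flush with the knuckle at (593,152), the lid flat and the gripper clear. Tip pixel (178.7,346.7) against about (180,347) expected for a fully home pin agrees, so I'm handing in.

```bash
python3 -c "
from station import bot
print(bot.sign_off())"
```

```text
the job is handed in; nothing more can be done
None
```

The long thin pin is through all three knuckles and fully home, the gripper is open and clear above it, and I handed the job in at about 13 s of the 38 s allowed.

- **Insertion:** I gripped the pin by its square grip, lined it up with the hinge and slid it in from the flared right-hand end. There was no measurable contact until the grip met the first knuckle at about 166 mm. A firmer push raised the force to about 9 N with no further travel.
- **Last checks:** After release, the wrist view shows the grip against the first knuckle with no gap. The side view shows the tip out of the far end within about 2 px of where a fully home pin should be. The lid looks flat and in place by eye; I did not measure it.
- **Disagreements:**
  - The top and side cameras first differed by about 2–4 mm, partly because I took some pictures before the arm had settled. I relied on the settled side-view alignment and the wrist force instead.
  - The arm hid the pin tip from the top camera during alignment.
  - While I closed on the pin, the fingers read 6 N upward and the tool rose about 2 mm, probably from touching the bench.

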